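# Fish the stirring paddle out of the covered water bath

### The job

A white stirring paddle, longer than the opening in the cover, lies inside the drained water bath with its ends hidden under the steel cover. Grip it through the opening, tilt it so that one end comes up first, and draw it out diagonally; finish while still holding it in the gripper, at rest over the bath, with the whole paddle at least 5 cm clear above the cover. Leave the rack, beaker, tip box and bottle around the bath where they are.

Things in the scene. Friction and masses are not known exactly. Their poses are not given: they have to be found in the camera images.
- bath: The water bath: white box fixed to the bench, 170 mm along its x, 308 mm along its y, 142 mm high, with a flat fixed steel cover. Origin at the centre of its underside, z up. Inside it is 158 mm along x by 296 mm along y, walls 6 mm thick; its flat dark floor lies 92 mm above the bench.
- opening (a point): Centre of the rectangular opening in the middle of the bath's cover, at the height of the cover's top (142 mm above the bench, 50 mm above the bath's inner floor). The opening is 110 mm along x by 116 mm along y (axes as the bath's); the cover is 4 mm thick and closed all round it.
- stirrer_center (a point): Middle of the loose white plastic paddle (40 to 85 g), half its length and half its height. 190 mm long along point x; lies flat on the bath floor, roughly along the bath's y. From -95 to +41 mm along x it is a shaft 12 mm square, to be gripped across its sides; from +41 to +95 mm a flat blade 26 mm wide (y), 6 mm thick (z), at the shaft's mid height. z is up at the start.
- stirrer_plain_end (a point): Middle of the plain shaft end's face, 95 mm from the middle along the paddle's -x.
- stirrer_blade_end (a point): Middle of the blade end's face, 95 mm from the middle along the paddle's +x.
- rack: Bystander: green tube rack, 82 x 218 x 44 mm, with clear tubes standing to about 60 mm, beyond the bath; origin at the centre of its underside.
- beaker: Bystander: glass beaker 70 mm across, 90 mm high; origin at the centre of its underside.
- tipbox: Bystander: white tip box with clear lid, 92 x 122 x 73 mm; origin at the centre of its underside.
- bottle: Bystander: white bottle 56 mm across, 120 mm high; origin at the centre of its underside.
Not all that is in view belongs to the job. Of the things that look like the part that bears stirrer_center, the middle-sized one is meant.

How it is judged (in metres and radians):
On the way:
1. the paddle is tilted through the opening: one end is above the cover while the other is still below it (((height (world z) of stirrer_plain_end above 0.146 m and height (world z) of stirrer_blade_end below 0.138 m) or (height (world z) of stirrer_blade_end above 0.146 m and height (world z) of stirrer_plain_end below 0.138 m))), for 0.1 s.
At the end, for the whole second after the job is handed in: the paddle is held in the fingers (over 1 N), at rest (under 30 mm/s), not touching the bath, both ends more than 33 mm above the top of the cover, its middle within 200 mm horizontally of the opening's centre (height (world z) of each of stirrer_plain_end, stirrer_blade_end above 0.175 m and horizontal distance between stirrer_center and opening below 0.2 m and contact force between the fingers and stirrer above 1 N and contact force between stirrer and bath below 0.1 N and linear speed of stirrer below 0.03 m/s); the arm keeps its last pose, push and grip.
It fails at once if the bottle is pushed more than 30 mm or tipped over (distance of bottle from where it was at the start of the episode above 0.03 m or angle between bottle's own z axis and vertical above 0.4 rad).
It fails at once if the tube rack is pushed more than 30 mm or tipped over (distance of rack from where it was at the start of the episode above 0.03 m or angle between rack's own z axis and vertical above 0.4 rad).
It fails at once if the beaker is pushed more than 30 mm or tipped over (distance of beaker from where it was at the start of the episode above 0.03 m or angle between beaker's own z axis and vertical above 0.4 rad).
It fails at once if the tip box is pushed more than 30 mm or tipped over (distance of tipbox from where it was at the start of the episode above 0.03 m or angle between tipbox's own z axis and vertical above 0.4 rad).
It also fails if it takes over 42 s, if anything falls off the work surface, if the arm or the gripper's body presses on something with over 40 N, if the wrist force passes 120 N, or if a joint passes its speed limit or range.

### The arm

A 6-joint arm with a two-finger parallel gripper is mounted at the origin on the work surface. World frame = base frame: x ahead of the robot, y to its left, z up, the work surface at z = 0. Lengths are in mm, angles in rad, forces in N, time in s.
With the tool pointing down it reaches from about 250 to 725 mm from the base axis. Payload 9.7 kg.
Tool frame: the origin (TCP) lies midway between the tips of the shut fingers; the grasp point (between the pads) lies hold_point_z behind it (hold_point_z is the distance from the TCP to the grasp point, in mm); z points along the fingers, y is the line along which they close (so a half turn about z gives the same grasp; the last joint's range is limited). The gripper opens to 85 mm and grips with 20 to 120 N. Pads are 22 mm wide; open, the fingers measure 114 mm over their backs; the gripper's body (76 mm by 85 mm) begins 54 mm behind the grasp point. The pads swing forward as they close: fully open they stand 13 mm farther back than shut.
Start: joints at [1.335, 0.087, 0.176, 1.66, 0, 1.571], TCP at [128.489, 534.778, 231.284] pointing down, gripper open.
Joint ranges: [-3.13, 3.13], [-0.85, 1.81], [-1.15, 1.24], [-2.2, 2.28], [-1.44, 1.52], [-3.14, 3.14]. Speed limits (rad/s): [2.22, 2.22, 2.57, 3.14, 3.14, 3.14].

### API

Orientations are given as a unit quaternion [x, y, z, w].
In Python, from plant import observe, get_image, camera_info, finish_job, hold_point_z gives the robot as it stands. The module is installed in compiled form; this text tells all that it offers.
- The arm moves only by the tool step_arm, never from a script. Its argument "motion" is a list that holds one entry, the list of rows, each a list of 4 numbers: the shift along the tool's x, y, z in mm, then the turn about the tool's z in degrees. In form: [[[x, y, z, turn], ...]]. A call has exactly 8 rows; each row is the pose to reach, as a shift and turn from the pose commanded when the call began, along the tool's axes at that moment; what a row does not reach only later rows make up. A row lasts 1/10 s, in which the tool goes at most 50 mm and 8.59 degrees, less where a joint would pass 70% of its speed; a pose out of reach is approached as far as the arm can. A call with a gripper value outside its range is refused whole. "fingers" is the finger opening in mm, from 0 to 85.4, set as the call begins (left out, the last holds). The fingers move at their own pace and stop on an object; "grip_force" is the grip in N (left out, the last holds). Time passes only in rows, so rows that repeat a pose let the fingers close, or fill a call up. It gives the time, the measured TCP pose, the force, the opening and the grip force at its end, in the units of the state.
- observe(): the state, without advancing time (a new reading comes with each control period).
- get_image(name): name is "scene" or "top"; returns the picture (480x640x3 uint8, red, green, blue); there is no depth.
- camera_info(name): a dict with "camera_matrix" (3x3 intrinsics, pixels), "D" ([k1, k2, p1, p2, k3] as OpenCV has them; the pictures are not rectified), "position" and "attitude" of the camera in the world. Camera axes: x right, y up, looking along -z (the intrinsics and any distortion apply to the point x, -y, -z); pixel columns grow to the right and rows downward; lengths in mm; the calibration is good to about 2 mm. A picture is of the moment at which its call begins. camera_info takes no time and is no camera call.
- finish_job(): hands the job in; it is judged then, once.
The state is a dict: "time_s": time; "joint_positions": joint angles; "qvel": joint speeds; "joint_efforts": joint torques, N m; "eef_pos": TCP position; "ee_rot": TCP orientation; "contact_force": force on the tool from outside, world axes, zero at the start; "moment": the same for the moment, N m; "finger_gap": finger opening in mm; "finger_force": force on a finger pad.
Only numpy, scipy, OpenCV 4.12 (cv2) and the standard library are available. Lean on these libraries where they do the work, as an engineer would, in place of code of your own. Each camera call takes 0.05 s, during which the arm holds its last target. There are 200 camera calls.

## Working session

There is one attempt and no reset: what is moved stays moved. The work goes in short steps, Python scripts to look and compute and a tool call to move; the robot and the scene stay as the last step left them, time stands still between calls to the robot, and variables do not carry over. Pictures are saved under pics/ and viewed, at most 10 in all, crops included, and the job is handed in when it is done.

Besides the shell and the picture viewer there is one more tool, called after "Call:" as name([rows], argument=value, ...), one row to a line, values as JSON. step_arm: Moves the arm, as the interface text tells. Its arguments: {"type":"object","properties":{"motion":{"type":"array","items":{"type":"array","items":{"type":"array","items":{"type":"number"}}}},"fingers":{"type":"number"},"grip_force":{"type":"number"}},"required":["motion"]}

```bash
mkdir -p pics
cat > h.py <<'E'
import numpy as np,cv2
from plant import *
from scipy.spatial.transform import Rotation as R
def cam(n):
    c=camera_info(n); return np.array(c["camera_matrix"],float),np.array(c["D"],float),np.array(c["position"],float),c["attitude"]
def rot(a):
    a=np.array(a,float); return a if a.shape==(3,3) else R.from_quat(a).as_matrix()
def px2w(n,uv,z):
    K,D,p,a=cam(n); u=cv2.undistortPoints(np.array(uv,float).reshape(-1,1,2),K,D).reshape(-1,2)
    d=np.c_[u[:,0],-u[:,1],-np.ones(len(u))]@rot(a).T
    return p+d*((z-p[2])/d[:,2])[:,None]
def w2px(n,P):
    K,D,p,a=cam(n); q=(np.array(P,float).reshape(-1,3)-p)@rot(a); q=q*[1,-1,-1]
    return cv2.projectPoints(q,np.zeros(3),np.zeros(3),K,D)[0].reshape(-1,2)
def snap(n,f):
    im=get_image(n)[:,:,::-1]; cv2.imwrite("pics/"+f,im); return im
E
python3 - <<'E'
from h import *
snap("top","t1.png");snap("scene","s1.png")
for n in("top","scene"):
    print(cam(n))
print(observe(),hold_point_z)
E
```

```text
(array([[586.9018709 ,   0.        , 313.55741876],
       [  0.        , 586.9018709 , 242.47477869],
       [  0.        ,   0.        ,   1.        ]]), array([-0.1107834,  0.       ,  0.       ,  0.       ,  0.       ]), array([ 339.19496039,  -20.43408027, 1373.26717487]), array([-0.04705859,  0.04241355,  0.71357101, -0.69771268]))
(array([[461.38020625,   0.        , 322.03782893],
       [  0.        , 461.38020625, 243.59720466],
       [  0.        ,   0.        ,   1.        ]]), array([-0.11287519,  0.        ,  0.        ,  0.        ,  0.        ]), array([1241.45640845, -629.78454848,  774.06803835]), array([0.41576536, 0.19653167, 0.35754791, 0.81281853]))
{'time_s': 0.1, 'joint_positions': array([1.33500005e+00, 8.74019187e-02, 1.75209637e-01, 1.65977836e+00,
       5.73902057e-06, 1.57083406e+00]), 'qvel': array([-0.00072727, -0.00218073, -0.00010962,  0.00107847,  0.00033421,
        0.00033338]), 'joint_efforts': array([-1.56751652e-03, -5.21557724e+01,  4.65655553e+01,  1.59452349e-02,
        3.53927260e-05, -2.03097400e-06]), 'eef_pos': array([128.44170667, 534.58875687, 230.65377327]), 'ee_rot': array([ 1.17643914e-01,  9.93055671e-01, -5.82744636e-04, -7.19030331e-05]), 'contact_force': array([0.22857058, 0.11865647, 0.81118331]), 'moment': array([-0.05214911,  0.02002755, -0.01739414]), 'finger_force': 0.0, 'finger_gap': 85.47825420714638} 18.700000000000003
```

View pics/t1.png

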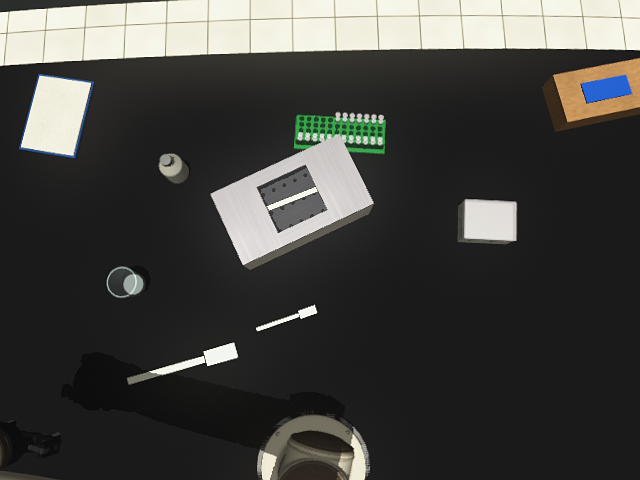

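View pics/s1.png

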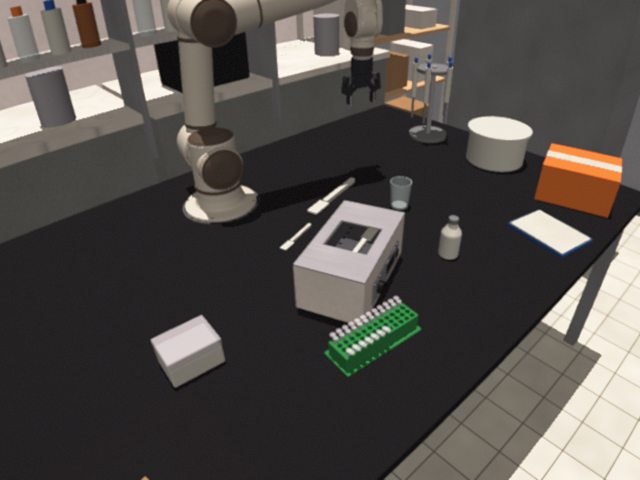

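Three paddles are in the top view: large one at (183,365) and small one at (287,318), both on the bench, and one in the bath at (292,198). The bath one is the one meant: it is middle-sized and lies under the cover. I'll confirm this in an enlarged crop.

Run:
```python
from h import *
a=cv2.imread("pics/t1.png")[120:280,200:385]; b=cv2.imread("pics/s1.png")[195:325,285:415]
a=cv2.resize(a,None,fx=2.6,fy=2.6,interpolation=2); b=cv2.resize(b,(312,312),interpolation=2)
b=cv2.copyMakeBorder(b,0,a.shape[0]-312,0,0,cv2.BORDER_CONSTANT)
cv2.imwrite("pics/c1.png",np.hstack([a,b]))
P=px2w("top",[(211,194),(342,136),(373,204),(243,265)],142);print(P.round())
print([np.linalg.norm(P[i]-P[i-1]).round() for i in range(4)])
```

```text
[[ 606.  204.  142.]
 [ 728.  -81.  142.]
 [ 576. -143.  142.]
 [ 452.  136.  142.]]
[np.float64(169.0), np.float64(310.0), np.float64(164.0), np.float64(305.0)]
```

View pics/c1.png

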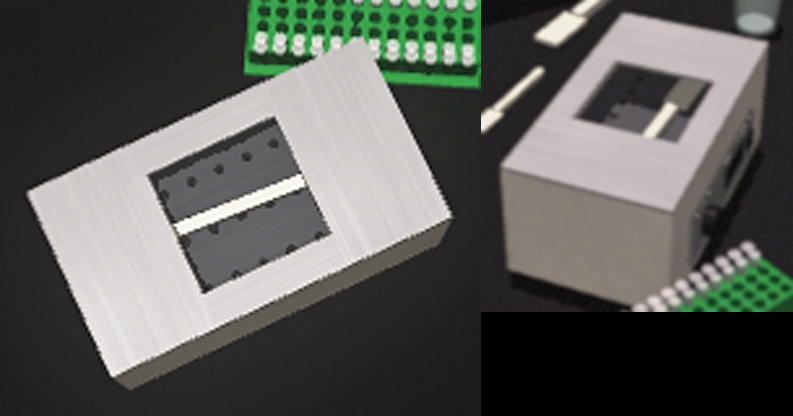

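Run:
```python
from h import *
f=lambda c:[(200+x/2.6-.2,120+y/2.6-.2) for x,y in c]
O=px2w("top",f([(150,174),(276,118),(330,234),(205,292)]),142);print("open",O.round(),O.mean(0).round(1))
S=px2w("top",f([(178,228),(304,182)]),104);print("shaft",S.round(1))
d=S[0]-S[1];d/=np.linalg.norm(d);print("dir to blade",d,np.degrees(np.arctan2(d[1],d[0])))
B=px2w("scene",[(363.5,240)],102)[0];print("blade boundary",B.round(1))
M=S[1]+d*((B-S[1])@d-41);print("centre",M.round(1),"offsets of S along:",((S-M)@d).round(1), "ends",(M-95*d).round(),(M+95*d).round())
e=O[0]-O[1];print("bath y dir deg",np.degrees(np.arctan2(e[1],e[0])), np.linalg.norm(e))
Rm=R.from_quat(observe()['ee_rot']).as_matrix();print("tool axes",Rm.round(3))
```

```text
open [[619. 104. 142.]
 [664.  -1. 142.]
 [566. -44. 142.]
 [520.  60. 142.]] [592.3  29.5 142. ]
shaft [[580.7  84.1 104. ]
 [617.9 -23.4 104. ]]
dir to blade [-0.32654353  0.94518216  0.        ] 109.05911561295889
blade boundary [584.2  80.8 102. ]
centre [595.5  41.3 104. ] offsets of S along: [ 45.3 -68.5] ends [627. -48. 104.] [564. 131. 104.]
bath y dir deg 113.14653414273786 114.17789442091984
tool axes [[-0.972  0.234 -0.   ]
 [ 0.234  0.972 -0.001]
 [ 0.    -0.001 -1.   ]]
```

Call:
step_arm([
  [[-37, -25, 0, 7], [-74, -51, 0, 14], [-111, -77, 0, 21], [-148, -102, 0, 28], [-185, -128, 0, 35], [-222, -153, 0, 42], [-259, -179, 0, 49], [-296, -205, 0, 57]],
], fingers=45, grip_force=25)

```text
time_s: 0.9
eef_pos: [369.2, 264.7, 231.1]
ee_rot: [0.579, 0.815, -0.0, -0.0]
contact_force: [0.3, 0.8, -0.0]
finger_gap: 45.2
finger_force: 0.0
```

```bash
cat >> h.py <<'E'
def shift(target):
    o=observe(); r=R.from_quat(o['ee_rot']).as_matrix(); p=np.array(o['eef_pos'])
    print("t",o['time_s'],"tcp",p.round(1),"xdir",np.degrees(np.arctan2(r[1,0],r[0,0])).round(1),"gap",round(o['finger_gap'],1),"shift",(r.T@(np.array(target,float)-p)).round(1))
E
python3 -c "
from h import *
shift((612,-6,215))"
```

```text
t 0.9 tcp [369.2 264.7 231.1] xdir 109.2 gap 45.2 shift [-335.5  140.3   16.1]
```

Call:
step_arm([
  [[-44, 18, 2, 0], [-88, 37, 4, 0], [-132, 55, 6, 0], [-176, 73, 8, 0], [-220, 92, 10, 0], [-264, 110, 12, 0], [-305, 127, 14, 0], [-335, 140, 16, 0]],
])

```text
time_s: 1.7
eef_pos: [613.3, -5.2, 214.3]
ee_rot: [0.578, 0.816, -0.0, -0.0]
contact_force: [0.0, 0.3, -1.1]
finger_gap: 45.0
finger_force: 0.0
```

Run:
```python
from h import *
a=snap("top","t2.png")[120:280,200:385]; b=snap("scene","s2.png")[165:325,285:415]
a=cv2.resize(a,None,fx=2.2,fy=2.2,interpolation=2); b=cv2.resize(b,None,fx=2.9,fy=2.9,interpolation=2)
h=max(a.shape[0],b.shape[0]);p=lambda i:cv2.copyMakeBorder(i,0,h-i.shape[0],0,0,cv2.BORDER_CONSTANT)
cv2.imwrite("pics/c2.png",np.hstack([p(a),p(b)]))
shift((612,-6,95)); print(w2px("top",[(612,-6,104),(612,-6,215)]),w2px("scene",[(612,-6,104),(612,-6,215)]))
```

```text
t 1.8 tcp [613.7  -5.9 213. ] xdir 109.3 gap 45.2 shift [  0.4  -1.3 118. ]
[[308.88786642 192.5884891 ]
 [308.01716022 181.03214895]] [[346.77602027 258.32862592]
 [347.20066814 219.23524038]]
```

View pics/c2.png

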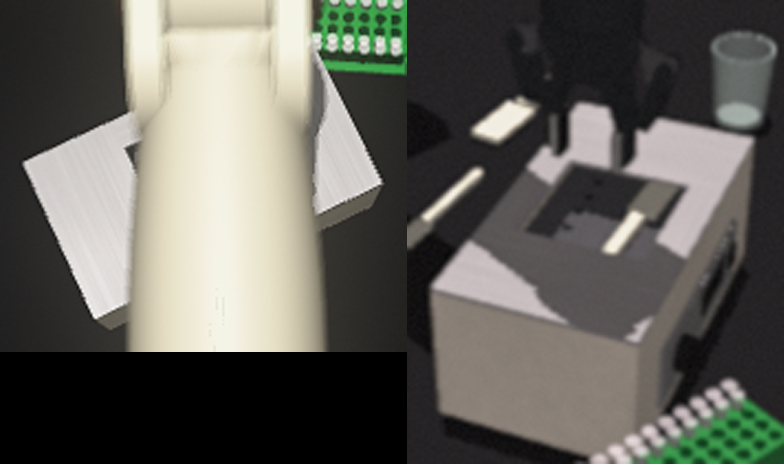

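Run:
```python
from h import *
d=np.array([-.3265,.9452,0]);M=np.array([595.5,41.3,104])
L=[M+d*s for s in(-50,-30,0,20,41)]
O=[(619,104,142),(664,-1,142),(566,-44,142),(520,60,142)]
b=cv2.imread("pics/s1.png")[195:325,285:415]
k=5
b=cv2.resize(b,None,fx=k,fy=k,interpolation=2)
for q in w2px("scene",L+O): cv2.circle(b,tuple(int(v) for v in (q-[285,195]+.5)*k),2,(0,0,255),-1)
cv2.imwrite("pics/c3.png",b[:500])
```

```text
(no output)
```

View pics/c3.png

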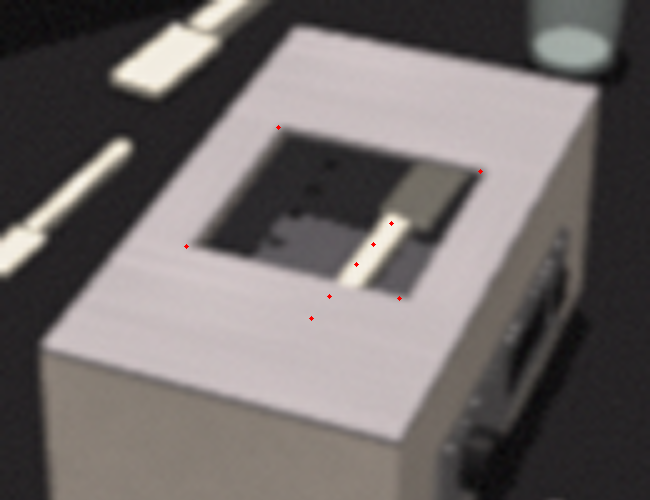

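Call:
step_arm([
  [[0, -1, 25, 0], [0, -1, 50, 0], [0, -1, 75, 0], [0, -1, 92, 0], [0, -1, 104, 0], [0, -1, 112, 0], [0, -1, 116, 0], [0, -1, 116, 0]],
])

```text
time_s: 2.6
eef_pos: [611.2, -3.0, 99.4]
ee_rot: [0.577, 0.817, 0.0, 0.0]
contact_force: [0.1, -0.3, 0.7]
finger_gap: 45.1
finger_force: 0.0
```

```bash
python3 -c "
from h import *
shift((612,-6,95)); print(observe()['contact_force'])"
```

```text
t 2.6 tcp [611.2  -3.   99.4] xdir 109.5 gap 45.1 shift [-3.1 -0.3  4.4]
[ 0.08774858 -0.28406092  0.67805771]
```

Call:
step_arm([
  [[0, 0, 2, 0], [0, 0, 4, 0], [0, 0, 4, 0], [0, 0, 4, 0], [0, 0, 4, 0], [0, 0, 4, 0], [0, 0, 4, 0], [0, 0, 4, 0]],
], fingers=0)

```text
time_s: 3.4
eef_pos: [611.4, -3.2, 95.6]
ee_rot: [0.577, 0.817, 0.0, 0.0]
contact_force: [-0.2, -0.2, 3.9]
finger_gap: 11.4
finger_force: 26.0
```

Call:
step_arm([
  [[0, 0, -3, 0], [4, 0, -4, 0], [10, 0, -4, 0], [16, 0, -4, 0], [22, 0, -4, 0], [28, 0, -4, 0], [32, 0, -4, 0], [32, 0, -4, 0]],
])

```text
time_s: 4.2
eef_pos: [601.0, 26.3, 99.6]
ee_rot: [0.577, 0.816, -0.001, 0.001]
contact_force: [2.7, -6.6, -0.9]
finger_gap: 11.2
finger_force: 25.5
```

Run:
```python
from h import *
b=snap("scene","s3.png")[165:325,285:445]
cv2.imwrite("pics/c4.png",cv2.resize(b,None,fx=3.6,fy=3.6,interpolation=2))
```

```text
(no output)
```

View pics/c4.png

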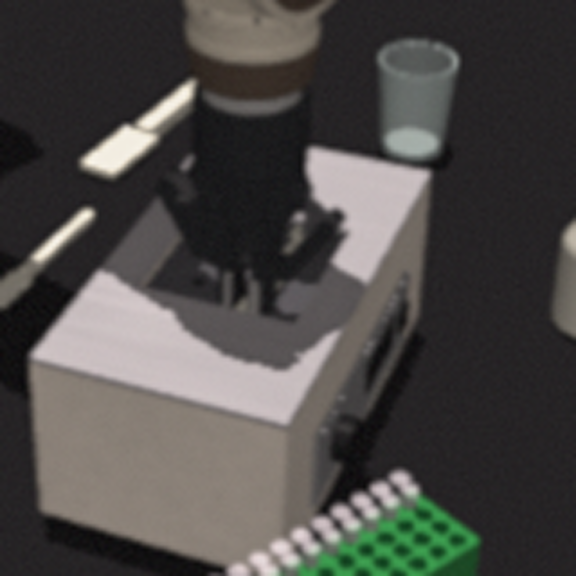

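Call:
step_arm([
  [[-3, 0, -2, 0], [-3, 0, -8, 0], [-3, 0, -14, 0], [-3, 0, -20, 0], [-3, 0, -26, 0], [-3, 0, -32, 0], [-3, 0, -38, 0], [-3, 0, -42, 0]],
])

```text
time_s: 5.05
eef_pos: [601.5, 24.3, 141.6]
ee_rot: [0.577, 0.817, 0.0, -0.0]
contact_force: [-0.4, 1.2, -3.0]
finger_gap: 11.3
finger_force: 24.7
```

Call:
step_arm([
  [[0, 0, -3, 0], [0, 0, -6, 0], [0, 0, -9, 0], [0, 0, -12, 0], [0, 0, -15, 0], [0, 0, -18, 0], [0, 0, -20, 0], [0, 0, -20, 0]],
])

```text
time_s: 5.85
eef_pos: [601.7, 24.1, 161.8]
ee_rot: [0.577, 0.817, 0.0, 0.0]
contact_force: [0.3, -1.7, -2.5]
finger_gap: 11.3
finger_force: 24.4
```

Run:
```python
from h import *
b=snap("scene","s4.png")[145:325,285:445]
cv2.imwrite("pics/c5.png",cv2.resize(b,None,fx=3.3,fy=3.3,interpolation=2))
```

```text
(no output)
```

View pics/c5.png

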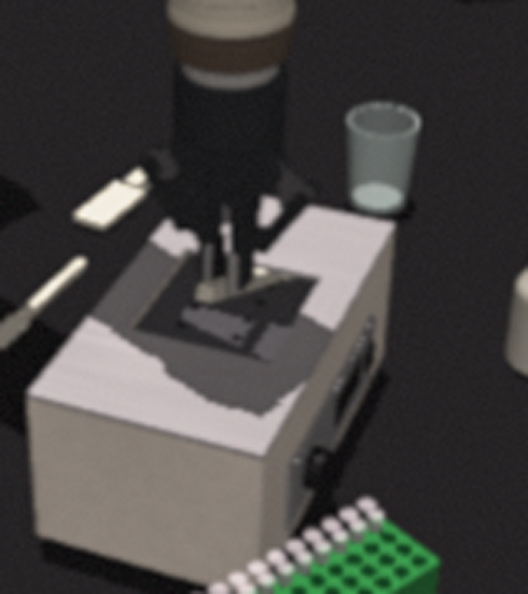

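Run:
```python
from h import *
g=np.array([601.7,24.1,165]);d=np.array([-.33,.944,0]);z=np.array([0,0,1.])
for th in(0,15,25,30,35,40):
    t=np.radians(th);e=d*np.cos(t)-z*np.sin(t)
    q=w2px("scene",[g-45*e,g,g+30*e,g+65*e,g+91*e,g+145*e]);print(th,((q-[285,145]+.5)*3.3).round().tolist())
```

```text
0 [[198.0, 316.0], [226.0, 284.0], [244.0, 264.0], [264.0, 242.0], [278.0, 226.0], [306.0, 194.0]]
15 [[199.0, 301.0], [226.0, 284.0], [243.0, 274.0], [262.0, 262.0], [275.0, 254.0], [301.0, 237.0]]
25 [[201.0, 291.0], [226.0, 284.0], [242.0, 281.0], [259.0, 276.0], [272.0, 273.0], [296.0, 267.0]]
30 [[202.0, 285.0], [226.0, 284.0], [241.0, 284.0], [258.0, 283.0], [269.0, 283.0], [292.0, 282.0]]
35 [[204.0, 280.0], [226.0, 284.0], [240.0, 287.0], [256.0, 291.0], [267.0, 293.0], [288.0, 297.0]]
40 [[205.0, 274.0], [226.0, 284.0], [239.0, 291.0], [254.0, 298.0], [264.0, 303.0], [284.0, 313.0]]
```

Run:
```python
from h import *
b=cv2.imread("pics/s4.png")[205:265,310:390]
b=cv2.convertScaleAbs(b,alpha=1.8,beta=20)
cv2.imwrite("pics/c6.png",cv2.resize(b,None,fx=8,fy=8,interpolation=2))
```

```text
(no output)
```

View pics/c6.png

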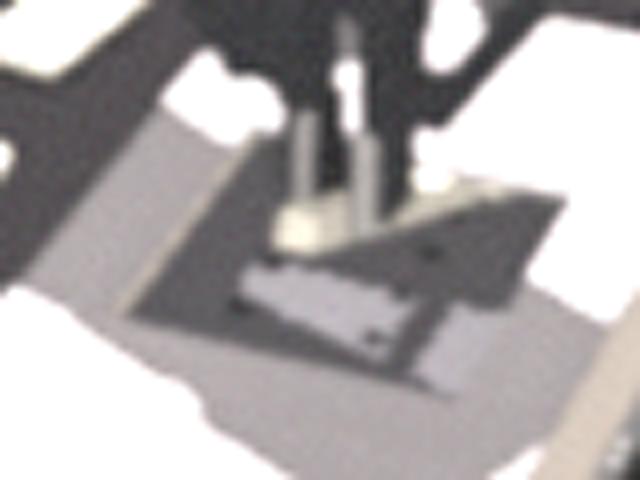

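Call:
step_arm([
  [[-5, 0, -4, 0], [-11, 0, -8, 0], [-17, 0, -12, 0], [-23, 0, -16, 0], [-29, 0, -20, 0], [-35, 0, -24, 0], [-41, 0, -28, 0], [-45, 0, -32, 0]],
])

```text
time_s: 6.7
eef_pos: [616.7, -18.8, 193.5]
ee_rot: [0.577, 0.816, -0.0, -0.0]
contact_force: [0.2, 0.4, -2.2]
finger_gap: 11.0
finger_force: 24.3
```

Call:
step_arm([
  [[-5, 0, -4, 0], [-11, 0, -8, 0], [-17, 0, -12, 0], [-23, 0, -16, 0], [-28, 0, -22, 0], [-32, 0, -28, 0], [-35, 0, -34, 0], [-37, 0, -40, 0]],
])

```text
time_s: 7.5
eef_pos: [629.0, -53.4, 233.9]
ee_rot: [0.577, 0.817, 0.0, 0.0]
contact_force: [-0.2, -0.2, -1.3]
finger_gap: 10.8
finger_force: 24.4
```

Call:
step_arm([
  [[0, 0, -8, 0], [0, 0, -18, 0], [0, 0, -30, 0], [6, 0, -42, 0], [14, 0, -54, 0], [22, 0, -64, 0], [30, 0, -70, 0], [30, 0, -70, 0]],
], grip_force=50)

```text
time_s: 8.3
eef_pos: [618.8, -23.5, 304.6]
ee_rot: [0.577, 0.817, 0.001, 0.001]
contact_force: [0.3, -0.4, -0.4]
finger_gap: 9.9
finger_force: 52.2
```

Run:
```python
from h import *
b=snap("scene","s5.png")[105:325,265:465]
cv2.imwrite("pics/c7.png",cv2.resize(b,None,fx=2.7,fy=2.7,interpolation=2))
o=observe();print(o['eef_pos'],o['contact_force'],o['finger_force'])
g=np.array(o['eef_pos'])+[0,0,3];d=np.array([-.33,.944,0]);z=np.array([0,0,1.])
for th in(25,35,50,90):
    t=np.radians(th);e=d*np.cos(t)-z*np.sin(t)
    print(th,(g+145*e).round(),((w2px("scene",[g-45*e,g,g+145*e])-[265,105]+.5)*2.7).round().tolist())
```

```text
[618.88626233 -24.07337415 303.68495482] [ 0.55764843 -0.0340682  -1.30141457] 52.199018597602844
25 [576. 100. 245.] [[190.0, 224.0], [214.0, 223.0], [280.0, 221.0]]
35 [580.  88. 224.] [[192.0, 214.0], [214.0, 223.0], [273.0, 249.0]]
50 [588.  64. 196.] [[197.0, 199.0], [214.0, 223.0], [260.0, 289.0]]
90 [619. -24. 162.] [[214.0, 171.0], [214.0, 223.0], [213.0, 374.0]]
```

View pics/c7.png

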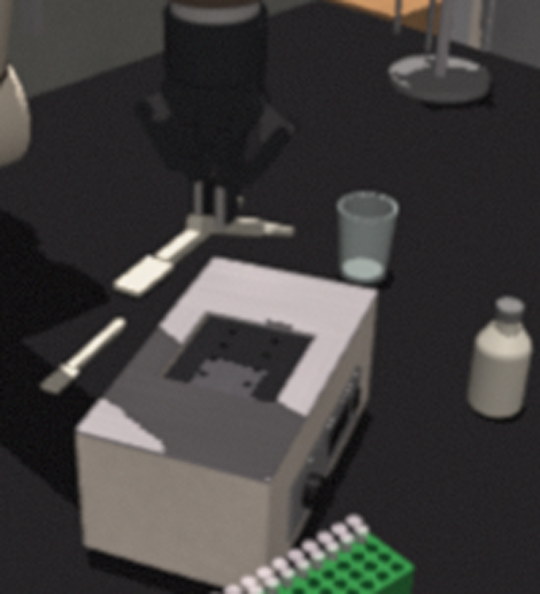

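The paddle is out and held. Its plain end is at (190,222) and its blade end at (292,230), a tilt of about 28° with the lowest point near z = 235 mm. I'll do one hold call to check it stays at rest.

Call:
step_arm([
  [[0, 0, 0, 0], [0, 0, 0, 0], [0, 0, 0, 0], [0, 0, 0, 0], [0, 0, 0, 0], [0, 0, 0, 0], [0, 0, 0, 0], [0, 0, 0, 0]],
])

```text
time_s: 9.15
eef_pos: [618.9, -24.8, 303.3]
ee_rot: [0.577, 0.817, -0.0, 0.0]
contact_force: [-0.1, 0.7, -0.3]
finger_gap: 10.3
finger_force: 52.2
```

Run:
```python
from h import *
a=cv2.imread("pics/s5.png").astype(int);b=snap("scene","s6.png").astype(int)
print("change around paddle",np.abs(a-b)[170:210,330:380].max())
o=observe();print(o['eef_pos'],o['finger_gap'],o['finger_force'],np.abs(o['qvel']).max())
if o['finger_force']>5 and o['finger_gap']>8: print(finish_job())
```

```text
change around paddle 69
[618.86636146 -24.8155173  303.26437574] 10.114238523100594 52.19866633415222 0.0022806489007850903
the job is handed in; nothing more can be done
None
```

The middle-sized paddle was tilted out plain end first and handed in at about 9 s, gripped at about 52 N with its lower end roughly 90 mm above the cover by my estimate. The arm was at rest and the bystanders were never touched; my last frame comparison near the paddle showed some change that I did not look into, and no verdict was returned.

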